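Present a notched glass slide label up over the lit stage, air half on

TASK

First turn the lever of the air valve to half open, 45 degrees, leaving both slides in the rack meanwhile. Then take the glass slide from the rack station next to the ball-topped pin, find its frosted label end and label face by the small corner notch, and finish while holding it level with the label facing up, the middle of the frosted end about 10 cm straight above the centre of the round lit stage, keeping it still in the gripper. Leave the valve half open, the other slide standing in its station, and everything else on the bench where it is.

Things in the scene. Friction and masses are not known exactly. Their poses are not given: they have to be found in the camera images.
- rack: Fixed dark steel slide rack, plate 70 (x) x 290 (y) x 12 mm; origin at the centre of its underside. At each of two stations, 116 mm apart along y, a pair of lips (12 mm wide, 6 mm thick, 12 mm high above the plate) holds a slide's foot in a 6.4 mm gap, thickness along x; side edges stay free; it lifts straight up. A ball-topped pin stands at y = +132 mm, its top 58 mm above the table.
- pin_station (a point): The station next to the pin, y = +58 mm in the rack: where its slide's foot stands, on the plate's top (12 mm above the table). Its slide is the one to present.
- other_station (a point): The station away from the pin, y = -58 mm in the rack, on the plate's top. Its slide stays.
- slide_a: Clear glass slide 80 x 36 x 5 mm, 36 g, standing upright on its frosted end in a rack station, label facing the rack's +x. Origin: middle of the foot (frosted end), 12 mm above the table at the start; z runs 80 mm to the clear end, y across the 36 mm width, x out of the label face. A 11 x 11 mm corner notch is cut from the frosted end at +y: label face towards you and frosted end down, it is at the bottom right.
- slide_b: Clear glass slide 80 x 36 x 5 mm, 36 g, standing upright on its frosted end in a rack station, label facing the rack's -x. Origin: middle of the foot (frosted end), 12 mm above the table at the start; z runs 80 mm to the clear end, y across the 36 mm width, x out of the label face. A 11 x 11 mm corner notch is cut from the frosted end at +y: label face towards you and frosted end down, it is at the bottom right.
- slide_a_label (a point): Middle of slide_a's label, on the label face, 16 mm from the frosted end. The label is a white matt coating on the last 32 mm of the +x face only; from behind it can hardly be made out. Notch at bottom left (frosted end down) means that the label is on the far side.
- slide_b_label (a point): Middle of slide_b's label, on the label face, 16 mm from the frosted end. The label is a white matt coating on the last 32 mm of the +x face only; from behind it can hardly be made out. Notch at bottom left (frosted end down) means that the label is on the far side.
- stage: Round black inspection stage with a bright white disc on top, 110 mm across, 26 mm high, fixed; origin at the centre of its underside. A bent brass air nozzle, 8 mm thick and 48 mm high, stands at its rim on its +x side.
- stage_top (a point): Centre of the stage's top, 26 mm above the table.
- valve (a joint): Opening of the air valve in rad: 0 closed (lever square to the brass pipe, pointing to the block's -x), 1.571 fully open (lever along the pipe, to +y); half open is 0.785. Grows clockwise seen from above; stays where it is left (about 0.12 N m of friction). Black ticks on the block show closed, half and fully open.
- valve_base: Aluminium valve block 70 x 70 x 40 mm fixed to the table, brass pipe stubs along its y axis reaching 75 mm to -y and 55 mm to +y of the origin; origin at the centre of its underside. The lever turns about the block's vertical mid axis.
- valve_axis (a point): On the lever's turning axis, at the mid height of the lever (66 mm above the table).
- valve_tip (a point): On the steel lever, 60 mm from the axis, at its mid height. The lever is a straight bar 12 mm wide and 16 mm high (58 to 74 mm above the table), reaching 80 mm from the axis; it moves with the valve.
- flux_jar: Bystander, to be left alone: low jar, 48 mm across, 42 mm high; origin under its centre.
- cleaner: Bystander, to be left alone: bottle, 50 mm across, 120 mm high; origin under its centre.
- driver: Bystander, to be left alone: screwdriver 150 mm long, lying along its x axis.
- brush: Bystander, to be left alone: brush 150 mm long, lying along its x axis.
- board: Bystander, to be left alone: green circuit board 75 x 60 x 4 mm with chips; origin under its centre.
- spool: Bystander, to be left alone: grey spool, 54 mm across, 40 mm high; origin under its centre.
- parts_cup: Bystander, to be left alone: steel cup, 56 mm across, 40 mm high; origin under its centre.

How it is judged:
By the outcome, as a careful person would: the job done as asked, in the order asked, and still so for the second after the job is handed in, while the arm keeps its last pose, push and grip.
It also fails if it takes over 45 s, if anything falls off the work surface, if the arm or the gripper's body presses on something with over 40 N, if the wrist force passes 120 N, or if a joint passes its speed limit or range.

ROBOT

A 6-joint arm with a two-finger parallel gripper is mounted at the origin on the work surface. World frame = base frame: x ahead of the robot, y to its left, z up, the work surface at z = 0. Lengths are in m, angles in degrees, forces in N, time in s.
With the tool pointing down it reaches from about 0.3 to 0.75 m from the base axis. Payload 8.5 kg.
Tool frame: the origin (TCP) lies between the finger pads; the fingertips stand 19 mm ahead of it and the grasp point (between the pads) is the TCP; y points along the fingers, z is the direction in which the jaws open and shut, and the axes are right-handed (so a half turn about y gives the same grasp; the last joint's range is limited). The gripper opens to 85 mm and grips with 20 to 120 N. Pads are 22 mm wide; open, the fingers measure 114 mm over their backs; the gripper's body (76 mm by 85 mm) begins 54 mm behind the grasp point. The pads swing forward as they close: fully open they stand 13 mm farther back than shut.
Start: joints at [63.18, 21.807, 74.336, -0, 83.858, -12.336], TCP at [0.138, 0.533, 0.25] pointing down, gripper open.
Joint ranges: [-178.18, 178.18], [-50.72, 133.34], [12.68, 142.11], [-81.47, 261.47], [9.98, 163.14], [-165.26, 165.26]. Speed limits (degrees/s): [136.94, 136.94, 180, 180, 180, 180].

INTERFACE

Orientations are given as [roll, pitch, yaw] about the fixed x, y, z axes, in that order (R = Rz(yaw) Ry(pitch) Rx(roll)).
In Python, from plant import ctrl gives the robot as it stands. The module is installed in compiled form; this text tells all that it offers.
- The arm moves only by the tool step_arm, never from a script. Its argument "deltas" is one flat list of numbers, 7 for each row, row after row: the shift along the tool's x, y, z in m, then the turn, a rotation vector about the tool's x, y, z in rad, then the finger opening in m, from 0 to 0.0854. In form: [dx, dy, dz, rx, ry, rz, hand, dx, dy, dz, rx, ry, rz, hand, ...]. A call has 1 to 5 rows; each row is the pose to reach, as a shift and turn from the pose commanded when the call began, along the tool's axes at that moment; what a row does not reach only later rows make up. A row lasts 1/8 s, in which the tool goes at most 62.5 mm and 10.7 degrees, less where a joint would pass 70% of its speed; a pose out of reach is approached as far as the arm can. A call with a gripper value outside its range is refused whole. The fingers move at their own pace and stop on an object; the grip force is fixed at half the most. Time passes only in rows, so rows that repeat a pose let the fingers close. It gives the time, the measured TCP pose, the force and the opening at its end, in the units of the state.
- ctrl.state(): the state, without advancing time (a new reading comes with each control period).
- ctrl.capture(name): name is "side" or "top" or "wrist"; returns a dict with "pixels" (384x512x3 uint8, blue, green, red), "mtx" (3x3 intrinsics, pixels), "rvec" (rotation vector, rad) and "tvec" (3), from world to camera coordinates, as OpenCV has them; the wrist camera has in their place "T_tool_cam" (4x4, takes a point from camera to tool coordinates, whose origin is the TCP and whose axes are the tool frame's). Camera axes: x right, y down, z forward; pixel columns grow to the right and rows downward; lengths in m; the calibration is good to about 2 mm. A picture is of the moment at which its call begins: read the wrist's pose just before it. There is no depth.
- ctrl.finish_job(): hands the job in, once; it reports no verdict.
Trained networks look in a picture, given as the dict that the camera call returned (one of the last four; its "shot" number tells which), for a name from the list of things; names that differ only in an ending like _2 or _b are one class to them, and where a whole thing is asked for, a point or a joint stands for the part that bears it (a point fixed in the world has none). Each returns a list of dicts, best first, with "conf" (0 to 1); they miss things now and then, are a little off and sometimes report something else, mostly with a low value. They report only what shows in the picture. A call takes as long as a camera call.
- ctrl.search_frame(picture, thing): "rect" ([left, top, right, bottom] as shares, 0 to 1, of the picture: columns of its width, rows of its height, round what is visible of it).
The state is a dict: "time_s": time; "joints": joint angles; "joint_vel": joint speeds; "joint_efforts": joint torques, N m; "eef_pos": TCP position; "tcp_rot": TCP orientation; "ft_force": force on the tool from outside, world axes, zero at the start; "moment": the same for the moment, N m; "width": opening from 0.0 (shut) to 1.0 (fully open).
Only numpy, scipy, OpenCV 4.12 (cv2) and the standard library are available. Lean on these libraries where they do the work, as an engineer would, in place of code of your own. Each camera call takes 0.05 s, during which the arm holds its last target.

## Working session

There is one attempt and no reset: what is moved stays moved. The work goes in short steps, Python scripts to look and compute and a tool call to move; the robot and the scene stay as the last step left them, time stands still between calls to the robot, and variables do not carry over. Pictures are saved under pics/ and viewed, and the job is handed in when it is done.

Besides the shell and the picture viewer there is one more tool, called after ">>>" as a command line: name --argument value ..., lists and objects as JSON in quotes. step_arm: Moves the arm, as the interface text tells. Its arguments: {"type":"object","properties":{"deltas":{"type":"array","items":{"type":"number"}}},"required":["deltas"]}

```bash
mkdir -p pics; cat > h.py <<'E'
import numpy as np, cv2
from plant import ctrl
from scipy.spatial.transform import Rotation as R
def proj(p,c):
    return cv2.projectPoints(np.array(p,float).reshape(-1,1,3),c['rvec'],c['tvec'],c['mtx'],None)[0].reshape(-1,2)
def Rt(c): 
    return cv2.Rodrigues(np.array(c['rvec'],float))[0], np.array(c['tvec'],float).reshape(3)
def wristcal(c,s):
    T=np.eye(4);T[:3,:3]=R.from_euler('xyz',s['tcp_rot'],degrees=True).as_matrix();T[:3,3]=s['eef_pos']
    W=T@np.array(c['T_tool_cam']); I=np.linalg.inv(W)
    c['rvec']=cv2.Rodrigues(I[:3,:3])[0];c['tvec']=I[:3,3];return c
def unproj(uv,z,c):
    r,t=Rt(c);uv=np.array(uv,float).reshape(-1,2)
    d=np.c_[uv,np.ones(len(uv))]@np.linalg.inv(np.array(c['mtx'])).T@r
    o=-r.T@t
    return o+d*((z-o[2])/d[:,2:3])
E
python3 - <<'E'
from h import *
s=ctrl.state();print(s)
for n in ['side','top','wrist']:
    c=ctrl.capture(n);cv2.imwrite(f'pics/{n}0.png',c['pixels'])
    if n=='wrist': print(c['T_tool_cam'])
    else: 
        r,t=Rt(c);print(n,-r.T@t,r[2],np.array(c['mtx'])[0])
    for th in ['rack','slide_a','stage','valve_base','valve_tip','flux_jar','cleaner','driver','brush','board','spool','parts_cup']:
        print(n,th,[(np.round(np.array(d['rect'])*[512,384,512,384]).tolist(),round(d['conf'],2)) for d in ctrl.search_frame(c,th)][:3])
E
```

```text
{'time_s': 0.0, 'joints': array([ 6.31781568e+01,  2.18404517e+01,  7.43851602e+01, -1.29141989e-03,
        8.38576637e+01, -1.23364275e+01]), 'joint_vel': array([ 0.06810015, -0.01389013, -0.01623922, -0.11617172, -0.01702849,
        0.04864341]), 'joint_efforts': array([ 1.45261372e-03, -4.48467851e+01, -2.31276405e+01, -1.40672319e-04,
        4.73630920e-03, -5.84370397e-06]), 'eef_pos': array([0.13746297, 0.53226739, 0.24971441]), 'tcp_rot': array([-9.00816271e+01,  1.65378089e-02, -1.44852883e+01]), 'ft_force': array([ 0.33952409,  0.84065454, -0.12807239]), 'moment': array([ 0.0104156 , -0.05370365,  0.0783296 ]), 'width': 1.000258308294902}
side [0.20424014 0.65046887 0.80447253] [ 0.34460765 -0.62883742 -0.69700005] [451.46112486   0.         256.06601956]
side rack [([166.0, 246.0, 287.0, 353.0], 0.81), ([159.0, 187.0, 179.0, 210.0], 0.32)]
side slide_a [([242.0, 247.0, 256.0, 274.0], 0.8), ([198.0, 283.0, 217.0, 316.0], 0.57)]
side stage [([244.0, 172.0, 289.0, 212.0], 0.69), ([302.0, 122.0, 332.0, 141.0], 0.34)]
side valve_base [([286.0, 124.0, 332.0, 157.0], 0.9)]
side
[... 1321 characters left out ...]
, 113.0, 184.0, 135.0], 0.91), ([212.0, 106.0, 226.0, 123.0], 0.44)]
top parts_cup [([123.0, 248.0, 143.0, 268.0], 0.67), ([118.0, 180.0, 215.0, 227.0], 0.42)]
[[-3.08520910e-04  9.55748869e-01  2.94183623e-01 -7.40743982e-02]
 [ 4.01027843e-05 -2.94183625e-01  9.55748917e-01 -1.24701637e-01]
 [ 9.99999952e-01  3.06666108e-04  5.24336089e-05 -5.24130604e-04]
 [ 0.00000000e+00  0.00000000e+00  0.00000000e+00  1.00000000e+00]]
wrist rack []
wrist slide_a []
wrist stage []
wrist valve_base []
wrist valve_tip []
wrist flux_jar []
wrist cleaner []
wrist driver []
wrist brush []
wrist board []
wrist spool [([142.0, 331.0, 155.0, 349.0], 0.71)]
wrist parts_cup [([144.0, 334.0, 154.0, 351.0], 0.42)]
```

View images.

```bash
python3 - <<'E'
import cv2
from plant import ctrl
a=cv2.imread('pics/side0.png');cv2.imwrite('pics/s0c.png',cv2.resize(a[90:384,110:370],None,fx=2,fy=2,interpolation=2))
a=cv2.imread('pics/top0.png');cv2.imwrite('pics/t0c.png',cv2.resize(a[90:290,100:390],None,fx=2.7,fy=2.7,interpolation=2))
print(ctrl.state()['time_s'])
E
```

```text
1.95
```

View pics/s0c.png

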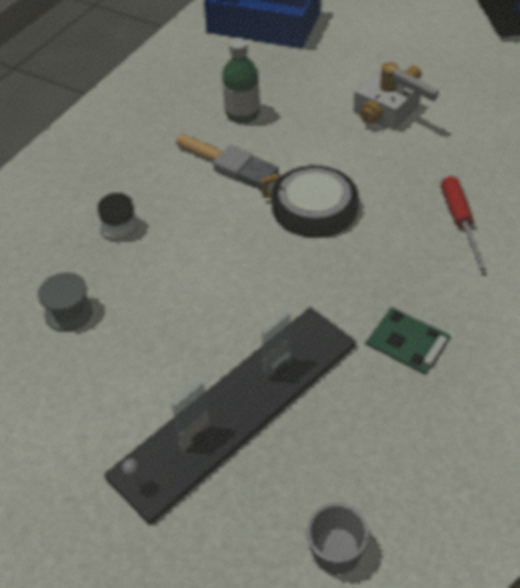

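View pics/t0c.png

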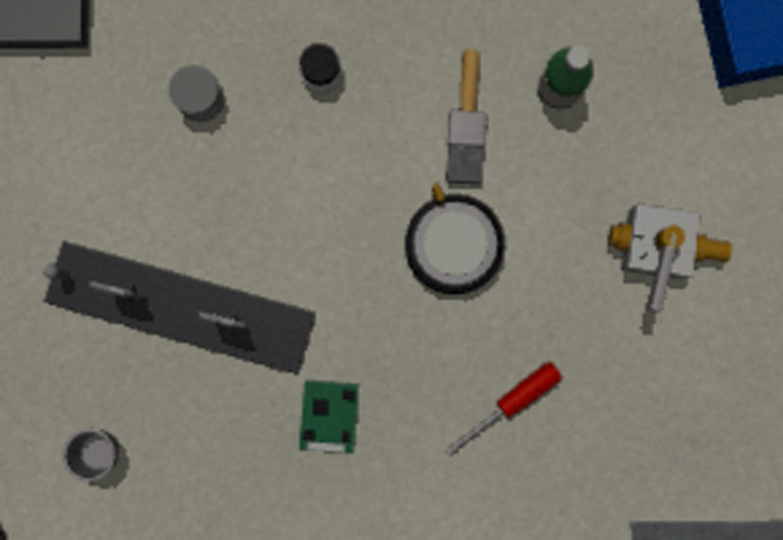

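View pics/wrist0.png

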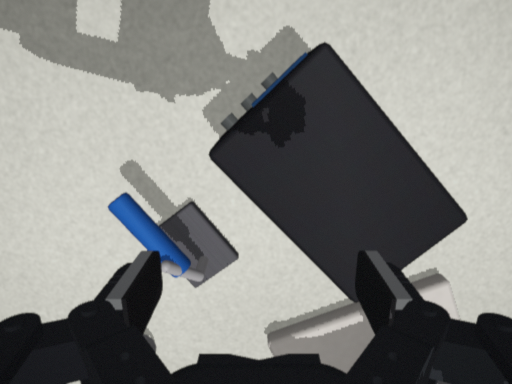

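```bash
python3 - <<'E'
from h import *
c=ctrl.capture('top')
def q(l,p,z):
    for u in p: print(l,np.round(unproj([u[0]/2.7+100,u[1]/2.7+90],z,c)[0],4))
q('rack',[(64,242),(315,313),(298,373),(45,303)],.012)
q('pin',[(50,270)],.055)
q('slides top',[(90,284),(130,293),(200,316),(240,325)],.092)
q('stage',[(455,245),(407,245),(503,245),(455,197),(455,293)],.026)
q('nozzle',[(437,190)],.048)
q('valve blk',[(637,205),(700,213),(692,277),(628,267)],.04)
q('axis',[(672,238)],.08)
q('lever end',[(655,308)],.066)
q('pipes',[(612,238),(732,252)],.02)
q('bottle',[(575,58)],.12)
q('driver',[(560,370),(450,452)],.01)
q('board',[(330,415)],.004);q('cup',[(92,455)],.04);q('spool',[(196,92)],.04);q('jar',[(320,65)],.04);q('brush',[(470,50),(465,185)],.01)
E
```

```text
rack [0.5761 0.3474 0.012 ]
rack [0.4963 0.0715 0.012 ]
rack [0.431 0.09  0.012]
rack [0.5091 0.3668 0.012 ]
pin [0.5417 0.3469 0.055 ]
slides top [0.5242 0.293  0.092 ]
slides top [0.5148 0.2523 0.092 ]
slides top [0.4911 0.1812 0.092 ]
slides top [0.4817 0.1407 0.092 ]
stage [ 0.5687 -0.0818  0.026 ]
stage [ 0.569  -0.0296  0.026 ]
stage [ 0.5684 -0.134   0.026 ]
stage [ 0.6214 -0.0824  0.026 ]
stage [ 0.5164 -0.0812  0.026 ]
nozzle [ 0.6256 -0.0618  0.048 ]
valve blk [ 0.6094 -0.2775  0.04  ]
valve blk [ 0.6003 -0.3452  0.04  ]
valve blk [ 0.5312 -0.3345  0.04  ]
valve blk [ 0.5424 -0.2661  0.04  ]
axis [ 0.5689 -0.3028  0.08  ]
lever end [ 0.4973 -0.287   0.066 ]
pipes [ 0.576  -0.2542  0.02  ]
pipes [ 0.5598 -0.3853  0.02  ]
bottle [ 0.7472 -0.1988  0.12  ]
driver [ 0.4323 -0.1961  0.01  ]
driver [ 0.3445 -0.0749  0.01  ]
board [0.3849 0.0557 0.004 ]
cup [0.3472 0.3039 0.04  ]
spool [0.7357 0.1983 0.04  ]
jar [0.7649 0.0638 0.04  ]
brush [ 0.7901 -0.102   0.01  ]
brush [ 0.6372 -0.0946  0.01  ]
```

```bash
cat >> h.py <<'E'
def pose(s=None):
    s=s or ctrl.state();return np.array(s['eef_pos']),R.from_euler('xyz',s['tcp_rot'],degrees=True)
def delta(p,rot):
    """tool-frame delta to target"""
    p0,r0=pose();d=r0.inv().apply(np.array(p)-p0);w=(r0.inv()*rot).as_rotvec()
    print('d',np.round(d,4),'w',np.round(w,4),'deg',np.rad2deg(np.linalg.norm(w)).round(1));return d,w
def down(yaw): return R.from_euler('xyz',[-90,0,yaw],degrees=True)
def st():
    s=ctrl.state();print('t',s['time_s'],'p',np.round(s['eef_pos'],4),'rot',np.round(s['tcp_rot'],2),'j',np.round(s['joints'],1),'F',np.round(s['ft_force'],1),'M',np.round(s['moment'],2),'w',round(s['width'],3));return s
E
python3 - <<'E'
from h import *
delta([.36,.1,.25],down(-14.5))
delta([.5,-.294,.2],down(-12))
E
```

```text
d [ 3.235e-01  3.000e-04 -3.631e-01] w [-0.      0.0003 -0.    ] deg 0.0
d [ 0.5576  0.0503 -0.7096] w [-0.     -0.0433 -0.    ] deg 2.5
```

>>> step_arm --deltas '[0.36,0,-0.31,0,0,0,0.0854,0.36,0,-0.31,0,0,0,0.0854,0.36,0,-0.31,0,0,0,0.0854,0.36,0,-0.31,0,0,0,0.0854,0.36,0,-0.31,0,0,0,0.0854]'

```text
time_s: 2.62
eef_pos: [0.3166, 0.2742, 0.2506]
tcp_rot: [-90.0, -0.0, -14.5]
ft_force: [1.3, -0.2, -0.5]
width: 1.004
```

```bash
python3 - <<'E'
from h import *
st();delta([.5,-.294,.2],down(-12))
E
```

```text
t 2.625 p [0.3166 0.2742 0.2506] rot [-8.997e+01 -4.000e-02 -1.447e+01] j [ 24.6   8.5  93.3  -0.   78.2 -50.9] F [ 1.3 -0.2 -0.5] M [ 0.01 -0.01 -0.05] w 1.004
d [ 0.3195  0.0505 -0.5043] w [-0.0005 -0.0431  0.0007] deg 2.5
```

>>> step_arm --deltas '[0.32,0.05,-0.504,0,-0.043,0,0.0854,0.32,0.05,-0.504,0,-0.043,0,0.0854,0.32,0.05,-0.504,0,-0.043,0,0.0854,0.32,0.05,-0.504,0,-0.043,0,0.0854,0.32,0.05,-0.504,0,-0.043,0,0.0854]'

```text
time_s: 3.25
eef_pos: [0.412, -0.0226, 0.2244]
tcp_rot: [-90.0, -0.1, -12.0]
ft_force: [1.1, 1.0, 0.4]
width: 1.0
```

```bash
python3 - <<'E'
from h import *
st();delta([.5,-.294,.2],down(-12))
E
```

```text
t 3.25 p [ 0.412  -0.0226  0.2244] rot [-9.000e+01 -5.000e-02 -1.204e+01] j [-19.7   9.4  96.9   0.   73.7 -97.6] F [1.1 1.  0.4] M [-0.02 -0.05  0.02] w 1.0
d [ 0.1427  0.0245 -0.2471] w [-0.     -0.0008  0.001 ] deg 0.1
```

>>> step_arm --deltas '[0.143,0.025,-0.247,0,0,0,0.0854,0.143,0.025,-0.247,0,0,0,0.0854,0.143,0.025,-0.247,0,0,0,0.0854,0.143,0.025,-0.247,0,0,0,0.0854,0.143,0.025,-0.247,0,0,0,0.0854]'

```text
time_s: 3.88
eef_pos: [0.5004, -0.2947, 0.1986]
tcp_rot: [-90.0, 0.0, -12.1]
ft_force: [-0.5, -0.1, -0.0]
width: 1.001
```

```bash
python3 - <<'E'
from h import *
s=st();c=wristcal(ctrl.capture('wrist'),s);cv2.imwrite('pics/w1.png',c['pixels'])
import pickle;pickle.dump(c,open('w1.pkl','wb'))
print(proj([[.57,-.304,.066],[.5,-.29,.066]],c))
c=ctrl.capture('side');cv2.imwrite('pics/s1.png',c['pixels'])
E
```

```text
t 3.875 p [ 0.5004 -0.2947  0.1986] rot [-9.000e+01  1.000e-02 -1.213e+01] j [ -42.2   27.2   74.3   -0.    78.5 -120. ] F [-0.5 -0.1 -0. ] M [-0.02 -0.02 -0.01] w 1.001
[[265.39953084 263.49938312]
 [264.70649404 184.27999558]]
```

View pics/w1.png

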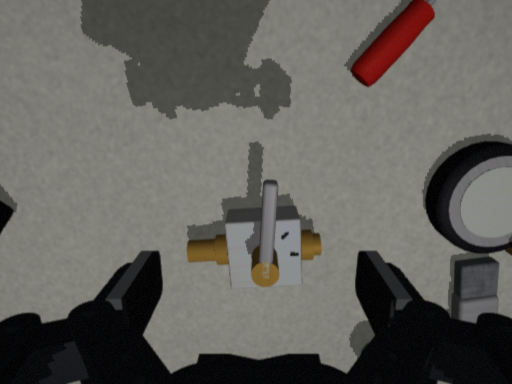

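```bash
python3 - <<'E'
from h import *
import pickle;c=pickle.load(open('w1.pkl','rb'))
b=unproj([(227,223),(299,219),(301,284),(230,288)],.04,c);print(b,b.mean(0))
y=(b[1]-b[0]+b[2]-b[3]);print('blk yang',np.degrees(np.arctan2(y[1],y[0])))
x=(b[3]-b[0]+b[2]-b[1]);print('blk xang',np.degrees(np.arctan2(x[1],x[0])))
p=unproj([(188,250),(321,244)],.02,c);print('pipe',p);d=p[1]-p[0];print(np.degrees(np.arctan2(d[1],d[0])))
l=unproj([(264,181),(276,181),(261,262),(274,262)],.074,c);print(l)
m=(l[0]+l[1]-l[2]-l[3])/2;print('lever',np.degrees(np.arctan2(m[1],m[0])))
print('tick',unproj([(285,236),(294,253)],.04,c))
a=cv2.resize(c['pixels'][170:300,170:340],None,fx=4.5,fy=4.5,interpolation=2);cv2.imwrite('pics/w1c.png',a)
E
```

```text
[[ 0.53618305 -0.33244131  0.04      ]
 [ 0.5461655  -0.26712144  0.04      ]
 [ 0.61356515 -0.27709419  0.04      ]
 [ 0.60340378 -0.34581065  0.04      ]] [ 0.57482937 -0.3056169   0.04      ]
blk yang 81.45319235389356
blk xang -9.836828653534235
pipe [[ 0.5640982  -0.38159316  0.02      ]
 [ 0.58565931 -0.24936401  0.02      ]]
80.73892984948077
[[ 0.49504995 -0.28967379  0.074     ]
 [ 0.49700531 -0.28055955  0.074     ]
 [ 0.56342529 -0.30656502  0.074     ]
 [ 0.56571322 -0.29589971  0.074     ]]
lever 166.76878570982876
tick [[ 0.56014497 -0.28280902  0.04      ]
 [ 0.57915012 -0.27776635  0.04      ]]
```

View pics/w1c.png

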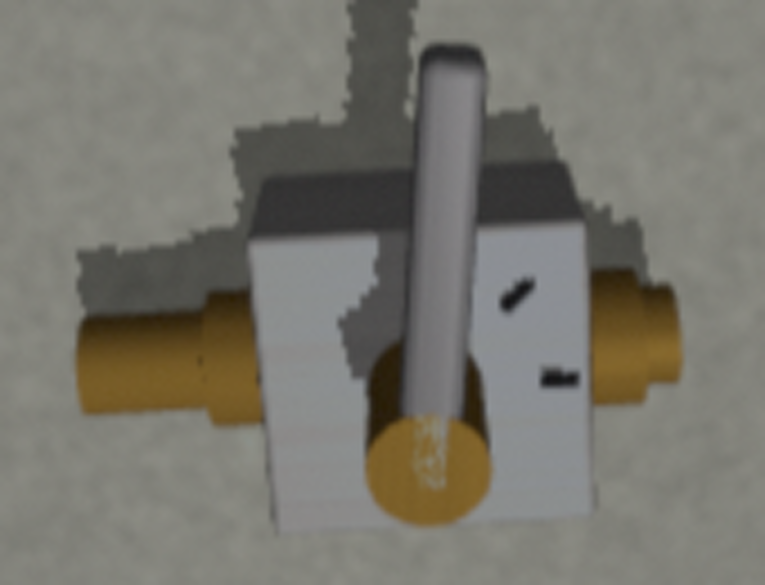

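```bash
python3 - <<'E'
from h import *
delta([.516,-.290,.068],down(-13.2))
E
```

```text
d [0.0143 0.1301 0.0082] w [ 0.0002  0.0176 -0.0004] deg 1.0
```

>>> step_arm --deltas '[0.0143,0.05,0.008,0,0.018,0,0.0854,0.0143,0.1,0.008,0,0.018,0,0.0854,0.0143,0.13,0.008,0,0.018,0,0.0854,0.0143,0.13,0.008,0,0.018,0,0.0854,0.0143,0.13,0.008,0,0.018,0,0.04]'

```text
time_s: 4.6
eef_pos: [0.5163, -0.287, 0.0709]
tcp_rot: [-90.1, -0.1, -13.0]
ft_force: [0.5, 0.4, 0.1]
width: 0.82
```

>>> step_arm --deltas '[0,0,0,0,0,0,0.005,0,0,0,0,0,0,0.005,0,0,0,0,0,0,0.005,0,0,0,0,0,0,0.005]'

```text
time_s: 5.1
eef_pos: [0.5155, -0.2885, 0.07]
tcp_rot: [-90.2, -0.0, -13.1]
ft_force: [-4.7, -6.1, 3.4]
width: 0.131
```

```bash
python3 - <<'E'
from h import *
s=st();c=wristcal(ctrl.capture('wrist'),s);cv2.imwrite('pics/w2.png',c['pixels'])
A=np.array([.5745,-.304]);v=s['eef_pos'][:2]-A;print(v,np.hypot(*v),np.degrees(np.arctan2(v[1],v[0])))
E
```

```text
t 5.1 p [ 0.5155 -0.2885  0.07  ] rot [-9.016e+01 -4.000e-02 -1.312e+01] j [-4.070e+01  3.610e+01  8.180e+01 -1.000e-01  6.200e+01 -1.175e+02] F [-4.7 -6.1  3.4] M [-1.    0.73 -0.54] w 0.131
[-0.05903991  0.01552481] 0.06104696015445702 165.26733511386732
```

View pics/w2.png

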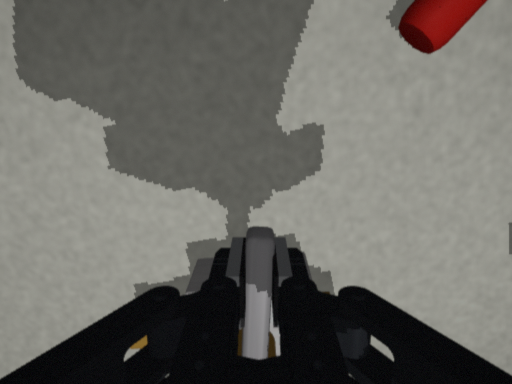

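>>> step_arm --deltas '[0.0006,0,0.0086,0,0.1414,0,0.005,0.0024,0,0.017,0,0.2827,0,0.005,0.0054,0,0.0252,0,0.4259,0,0.005,0.0096,0,0.0328,0,0.5672,0,0.005,0.0147,0,0.0397,0,0.7086,0,0.005]'

```text
time_s: 5.78
eef_pos: [0.5399, -0.2544, 0.07]
tcp_rot: [-90.1, -0.4, -54.0]
ft_force: [1.1, -14.2, -2.2]
width: 0.126
```

>>> step_arm --deltas '[0,0,0,0,0,0,0.005,0,0,0,0,0,0,0.005]'

```text
time_s: 6.02
eef_pos: [0.5399, -0.2544, 0.07]
tcp_rot: [-90.0, -0.4, -53.7]
ft_force: [0.6, -11.5, -1.7]
width: 0.126
```

```bash
python3 - <<'E'
from h import *
s=st()
A=np.array([.5745,-.304]);v=s['eef_pos'][:2]-A;print(v,np.hypot(*v),np.degrees(np.arctan2(v[1],v[0])))
E
```

```text
t 6.025 p [ 0.5399 -0.2544  0.07  ] rot [-90.03  -0.35 -53.74] j [-36.5  36.6  80.9  -0.2  62.2 -72.7] F [  0.6 -11.5  -1.7] M [-1.79 -0.16 -0.38] w 0.126
[-0.0345993   0.04957068] 0.06045133425327953 124.91424230178397
```

Open, lift and back off to look at the result.

>>> step_arm --deltas '[0,0,0,0,0,0,0.0854,0,0,0,0,0,0,0.0854,0,0,0,0,0,0,0.0854,0,-0.06,0,0,0,0,0.0854,-0.02,-0.12,0,0,0,0,0.0854]'

```text
time_s: 6.65
eef_pos: [0.5273, -0.2359, 0.1897]
tcp_rot: [-90.0, 0.0, -53.7]
ft_force: [0.4, -1.2, -0.2]
width: 0.999
```

>>> step_arm --deltas '[-0.03,-0.015,0,0,0,0,0.0854,-0.03,-0.015,0,0,0,0,0.0854]'

```text
time_s: 6.9
eef_pos: [0.5092, -0.2104, 0.2052]
tcp_rot: [-89.9, -0.1, -53.6]
ft_force: [-0.5, -0.6, -0.7]
width: 1.001
```

```bash
python3 - <<'E'
from h import *
s=st();c=wristcal(ctrl.capture('wrist'),s);cv2.imwrite('pics/w3.png',c['pixels'])
import pickle;pickle.dump(c,open('w3.pkl','wb'))
c=ctrl.capture('top');cv2.imwrite('pics/t3.png',c['pixels'])
E
```

```text
t 6.9 p [ 0.5092 -0.2104  0.2052] rot [-89.95  -0.13 -53.58] j [-34.8  23.9  78.7   0.   77.2 -71.2] F [-0.5 -0.6 -0.7] M [ 0.04 -0.05 -0.04] w 1.001
```

View pics/w3.png

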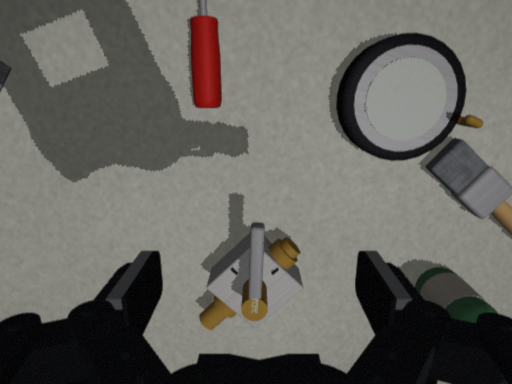

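```bash
python3 - <<'E'
from h import *
import pickle;c=pickle.load(open('w3.pkl','rb'))
a=cv2.resize(c['pixels'][210:340,185:325],None,fx=4.5,fy=4.5,interpolation=2);cv2.imwrite('pics/w3c.png',a)
E
```

```text
(no output)
```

View pics/w3c.png

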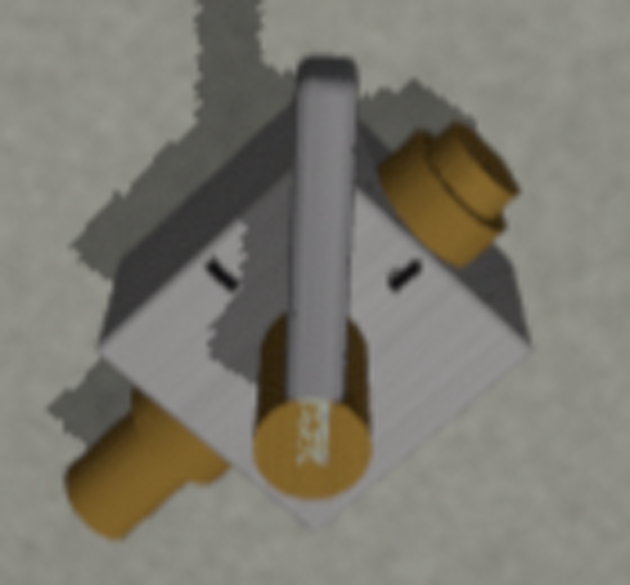

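```bash
python3 - <<'E'
from h import *
import pickle;c=pickle.load(open('w3.pkl','rb'))
f=lambda L,z:unproj([(u/4.5+185,v/4.5+210) for u,v in L],z,c)
ang=lambda d:np.degrees(np.arctan2(d[1],d[0]))
b=f([(101,345),(531,345),(313,527)],.04);print(b, np.linalg.norm(b[0]-b[2]),np.linalg.norm(b[1]-b[2]))
print('ctr',(b[0]+b[1])/2)
print('y from left->?',ang(b[1]-b[2]),ang(b[2]-b[0]), 'diag', ang(b[1]-b[0]))
l=f([(298,82),(357,82),(288,395),(343,395)],.074);m=(l[0]+l[1]-l[2]-l[3])/2;print('lever',ang(m),l)
t=f([(222,275),(405,275)],.04);print('ticks',t,ang(t[1]-t[0]))
p=f([(313,447)],.08);print('knob',p)
E
```

```text
[[ 0.53672324 -0.33297585  0.04      ]
 [ 0.61371332 -0.27617626  0.04      ]
 [ 0.60336525 -0.34411475  0.04      ]] 0.06756650421071692 0.06872206211527204
ctr [ 0.57521828 -0.30457605  0.04      ]
y from left->? 81.33954453159585 -9.489007506882142 diag 36.41812984213106
lever 124.37824538845148 [[ 0.5265094  -0.24334595  0.074     ]
 [ 0.53530609 -0.23685456  0.074     ]
 [ 0.5645873  -0.2989967   0.074     ]
 [ 0.57337947 -0.29251058  0.074     ]]
ticks [[ 0.54823041 -0.30260299  0.04      ]
 [ 0.58048117 -0.27880829  0.04      ]] 36.42001056703936
knob [[ 0.57317269 -0.30220152  0.08      ]]
```

```bash
python3 - <<'E'
from h import *
rot=down(-16)*R.from_rotvec([0,0,-np.pi/6])
delta([.452,.294,.165],rot)
E
```

```text
d [-0.4412  0.0383  0.2534] w [ 0.172  -0.6416 -0.5048] deg 47.8
```

>>> step_arm --deltas '[-0.441,0,0.253,0.172,-0.642,-0.505,0.0854,-0.441,0,0.253,0.172,-0.642,-0.505,0.0854,-0.441,0,0.253,0.172,-0.642,-0.505,0.0854,-0.441,0,0.253,0.172,-0.642,-0.505,0.0854,-0.441,0,0.253,0.172,-0.642,-0.505,0.0854]'

```text
time_s: 7.62
eef_pos: [0.4735, 0.1005, 0.2026]
tcp_rot: [-90.1, -30.1, -15.8]
ft_force: [1.0, -0.4, 0.5]
width: 0.998
```

```bash
python3 - <<'E'
from h import *
st()
rot=down(-16)*R.from_rotvec([0,0,-np.pi/6])
delta([.452,.294,.165],rot)
E
```

```text
t 7.625 p [0.4735 0.1005 0.2026] rot [-90.06 -30.07 -15.82] j [  2.5  10.4 106.3 -15.8  35.6 -61.1] F [ 1.  -0.4  0.5] M [ 0.    0.18 -0.02] w 0.998
d [-0.0824 -0.0044  0.1803] w [-0.0006  0.0027  0.0012] deg 0.2
```

>>> step_arm --deltas '[-0.082,-0.004,0.18,0,0,0,0.0854,-0.082,-0.004,0.18,0,0,0,0.0854,-0.082,-0.004,0.18,0,0,0,0.0854,-0.082,-0.004,0.18,0,0,0,0.0854,-0.082,-0.004,0.18,0,0,0,0.0854]'

```text
time_s: 8.25
eef_pos: [0.4537, 0.2921, 0.1648]
tcp_rot: [-90.1, -29.9, -15.9]
ft_force: [-0.7, -0.1, -0.2]
width: 0.997
```

```bash
python3 - <<'E'
from h import *
s=st();c=wristcal(ctrl.capture('wrist'),s);cv2.imwrite('pics/w4.png',c['pixels'])
import pickle;pickle.dump(c,open('w4.pkl','wb'))
E
```

```text
t 8.25 p [0.4537 0.2921 0.1648] rot [-90.12 -29.95 -15.88] j [ 29.3  21.5  97.2 -31.   43.7 -25.4] F [-0.7 -0.1 -0.2] M [ 0.08  0.25 -0.  ] w 0.997
```

View pics/w4.png

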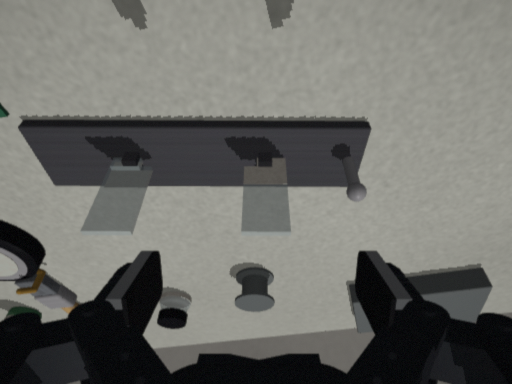

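```bash
python3 - <<'E'
import cv2
a=cv2.imread('pics/w4.png')[115:240,75:375]
a=cv2.rotate(a,cv2.ROTATE_180)
a=cv2.convertScaleAbs(a,alpha=1.6)
cv2.imwrite('pics/w4c.png',cv2.resize(a,None,fx=2.6,fy=2.6,interpolation=2))
a=cv2.imread('pics/w4.png')[140:240,225:310];a=cv2.convertScaleAbs(cv2.rotate(a,cv2.ROTATE_180),alpha=1.8)
cv2.imwrite('pics/w4d.png',cv2.resize(a,None,fx=6,fy=6,interpolation=2))
E
```

```text
(no output)
```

View pics/w4c.png

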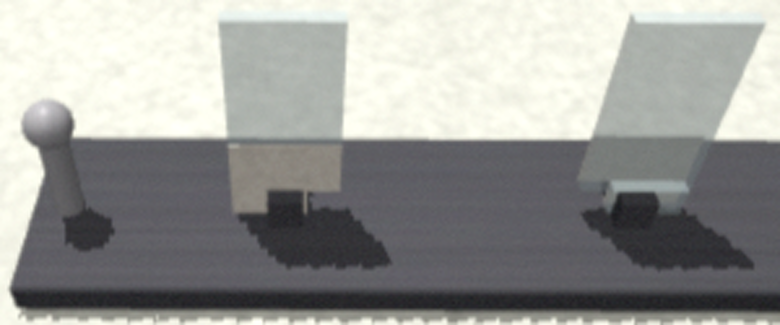

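View pics/w4d.png

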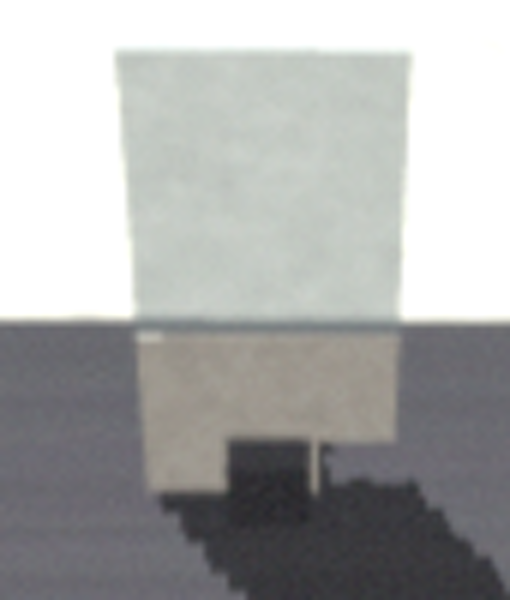

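```bash
cat > kin.py <<'E'
from h import *
from scipy.optimize import least_squares
D=[([63.178,21.84,74.385,0,83.858,-12.336],[.13746,.53227,.24971],[-90.08,.017,-14.485]),
([24.6,8.5,93.3,0,78.2,-50.9],[.3166,.2742,.2506],[-89.97,-.04,-14.47]),
([-19.7,9.4,96.9,0,73.7,-97.6],[.412,-.0226,.2244],[-90,-.05,-12.04]),
([-42.2,27.2,74.3,0,78.5,-120],[.5004,-.2947,.1986],[-90,.01,-12.13]),
([-40.7,36.1,81.8,-.1,62,-117.5],[.5155,-.2885,.07],[-90.16,-.04,-13.12]),
([-36.5,36.6,80.9,-.2,62.2,-72.7],[.5399,-.2544,.07],[-90.03,-.35,-53.74]),
([-34.8,23.9,78.7,0,77.2,-71.2],[.5092,-.2104,.2052],[-89.95,-.13,-53.58]),
([2.5,10.4,106.3,-15.8,35.6,-61.1],[.4735,.1005,.2026],[-90.06,-30.07,-15.82]),
([29.3,21.5,97.2,-31,43.7,-25.4],[.4537,.2921,.1648],[-90.12,-29.95,-15.88])]
def rz(a):return R.from_euler('z',a,degrees=True)
def ry(a):return R.from_euler('y',a,degrees=True)
def fk(q,P):
    d1,L1,L2,a3,Lt,h,s4,c6=P[:8];s4=-1 if s4<0 else 1
    q=np.asarray(q,float)
    B=rz(q[0]);F=B*ry(q[1]+q[2])          # F z-axis along forearm
    W=B.apply([0,h,d1])+(B*ry(q[1])).apply([0,0,L1])+F.apply([a3,0,L2])
    T=F*rz(s4*q[3])*ry(q[4])*rz(c6+s4*q[5]) # z = pointing dir
    p=W+T.apply([0,0,Lt])
    # tool frame: y=pointing, z,x
    M=T.as_matrix();M=np.c_[M[:,0],M[:,2],-M[:,1]]
    return p,R.from_matrix(M)
def fit():
    best=None
    for s4 in(1,-1):
      for c6 in(0,90,180,-90):
        def res(v):
            P=list(v[:6])+[s4,v[6]];o=[]
            for q,p,r in D:
                pp,rr=fk(q,P);o+=list((pp-p)*1000);o+=list((rr.inv()*R.from_euler('xyz',r,degrees=True)).as_rotvec()*100)
            return o
        f=least_squares(res,[.3,.35,.35,0,.2,.1175,c6])
        if best is None or f.cost<best[0]: best=(f.cost,list(f.x[:6])+[s4,f.x[6]],np.abs(f.fun).max())
    return best
E
python3 - <<'E'
from kin import *
b=fit();print(b)
import pickle;pickle.dump(b[1],open('P.pkl','wb'))
c=pickle.load(open('w4.pkl','rb'))
f=lambda L,z:unproj([(309.5-x/6,239.5-y/6) for x,y in L],z,c)
t=f([(115,50),(412,50)],.092);print('top',t,t.mean(0),np.linalg.norm(t[0]-t[1]),np.degrees(np.arctan2(*(t[0]-t[1])[1::-1])))
u=f([(148,492)],.012);print('foot left',u)
E
```

```text
(np.float64(0.6820046354385204), [np.float64(0.1300469383458885), np.float64(0.5375307785005338), np.float64(0.3506516792007076), np.float64(0.10290133328882531), np.float64(0.2388454878884132), np.float64(0.11763938992601497), 1, np.float64(-90.01272202272635)], np.float64(0.5271160057956359))
top [[0.5274269  0.29453017 0.092     ]
 [0.5176594  0.25996115 0.092     ]] [0.52254315 0.27724566 0.092     ] 0.03592243349476601 74.22233178604938
foot left [[0.52679174 0.29485872 0.012     ]]
```

```bash
cat >> kin.py <<'E'
import pickle,os
P=pickle.load(open('P.pkl','rb')) if os.path.exists('P.pkl') else None
LO=np.array([-178.18,-50.72,12.68,-81.47,9.98,-165.26]);HI=np.array([178.18,133.34,142.11,261.47,163.14,165.26])
def ik(p,rot,q0):
    def res(q):
        pp,rr=fk(q,P);return np.r_[(pp-p)*1000,(rr.inv()*rot).as_rotvec()*200]
    q0=np.clip(q0,LO+.5,HI-.5)
    f=least_squares(res,q0,bounds=(LO,HI),x_scale=10.)
    return f.x,np.sqrt(2*f.cost)
E
python3 - <<'E'
from kin import *
F=np.array([.569,-.082,.126])
for yaw in(74,-106):
    for q0 in ([16,35,90,0,55,-148],[16,35,90,0,55,32]):
        q,e=ik([.5235,.2765,.072],down(yaw),q0);print('grasp',yaw,q.round(1),round(e,2))
rng=np.random.default_rng(0)
for sgn in(1,-1):
  for az in range(-180,180,20):
    d=np.array([np.cos(np.radians(az)),np.sin(np.radians(az)),0]);z=np.array([0,0,sgn])
    rot=R.from_matrix(np.c_[np.cross(d,z),d,z]);p=F-.06*d
    S=set()
    for k in range(12):
        q0=np.array([np.degrees(np.arctan2(p[1],p[0]))+rng.uniform(-25,15),rng.uniform(10,60),rng.uniform(60,120),rng.uniform(-80,260),rng.uniform(20,150),rng.uniform(-160,160)])
        q,e=ik(p,rot,q0)
        if e<.5: S.add(tuple(q.round(0).astype(int)))
    print(sgn,az,sorted(S)[:5])
E
```

```text
grasp 74 [  16.4   36.1   81.4    0.    62.5 -147.6] 0.0
grasp 74 [  16.4   36.1   81.4   -0.    62.5 -147.6] 0.0
grasp -106 [  28.9   35.1  108.9  -81.5   11.3 -165.3] 292.95
grasp -106 [16.4 36.1 81.4 -0.  62.5 32.4] 0.0
1 -180 []
1 -160 [(np.int64(-7), np.int64(73), np.int64(27), np.int64(-71), np.int64(152), np.int64(111))]
1 -140 [(np.int64(-1), np.int64(68), np.int64(41), np.int64(-70), np.int64(136), np.int64(117))]
1 -120 [(np.int64(5), np.int64(62), np.int64(57), np.int64(-72), np.int64(120), np.int64(124))]
1 -100 [(np.int64(9), np.int64(56), np.int64(74), np.int64(-78), np.int64(104), np.int64(132))]
1 -80 []
1 -60 []
1 -40 []
1 -20 []
1 0 []
1 20 []
1 40 [(np.int64(-54), np.int64(48), np.int64(112), np.int64(86), np.int64(92), np.int64(-160))]
1 60 [(np.int64(-52), np.int64(50), np.int64(95), np.int64(72), np.int64(102), np.int64(-147))]
1 80 [(np.int64(-47), np.int64(55), np.int64(78), np.int64(63), np.int64(116), np.int64(-139))]
1 100 [(np.int64(-41), np.int64(61), np.int64(60), np.int64(58), np.int64(132), np.int64(-133))]
1 120 [(np.int64(-34), np.int64(67), np.int64
[... 931 characters left out ...]
4(100), np.int64(-9))]
-1 20 [(np.int64(-53), np.int64(49), np.int64(128), np.int64(107), np.int64(89), np.int64(3))]
-1 40 [(np.int64(-54), np.int64(48), np.int64(112), np.int64(86), np.int64(92), np.int64(20))]
-1 60 [(np.int64(-52), np.int64(50), np.int64(95), np.int64(72), np.int64(102), np.int64(33))]
-1 80 [(np.int64(-47), np.int64(55), np.int64(78), np.int64(63), np.int64(116), np.int64(41))]
-1 100 [(np.int64(-41), np.int64(61), np.int64(60), np.int64(58), np.int64(132), np.int64(47))]
-1 120 [(np.int64(-34), np.int64(67), np.int64(44), np.int64(55), np.int64(147), np.int64(50))]
-1 140 [(np.int64(-27), np.int64(72), np.int64(29), np.int64(50), np.int64(163), np.int64(49))]
-1 160 []
```

```bash
python3 - <<'E'
from h import *
delta([.5235,.2765,.19],down(-105.8))
E
```

```text
d [0.0738 0.0141 0.005 ] w [-0.408   1.5281  0.4117] deg 93.6
```

>>> step_arm --deltas '[0.02,-0.02,0,-0.08,0.3,0.08,0.0854,0.04,-0.01,0,-0.16,0.6,0.16,0.0854,0.06,0,0,-0.245,0.917,0.247,0.0854,0.074,0.014,0.005,-0.326,1.222,0.33,0.0854,0.074,0.014,0.005,-0.408,1.528,0.412,0.0854]'

```text
time_s: 8.93
eef_pos: [0.5249, 0.2749, 0.1905]
tcp_rot: [-83.8, -12.3, -69.5]
ft_force: [0.1, 0.7, -1.2]
width: 0.998
```

```bash
python3 - <<'E'
from h import *
st();delta([.5235,.2765,.19],down(-105.8))
E
```

```text
t 8.925 p [0.5249 0.2749 0.1905] rot [-83.75 -12.35 -69.48] j [ 21.2  27.5  76.5 -13.1  70.3   3.8] F [ 0.1  0.7 -1.2] M [0.06 0.07 0.  ] w 0.998
d [-0.0021  0.     -0.0008] w [-0.1733  0.6426  0.1737] deg 39.4
```

>>> step_arm --deltas '[-0.002,0,-0.001,-0.173,0.643,0.174,0.0854,-0.002,0,-0.001,-0.173,0.643,0.174,0.0854,-0.002,0,-0.001,-0.173,0.643,0.174,0.0854,-0.002,0,-0.001,-0.173,0.643,0.174,0.0854,-0.002,0,-0.001,-0.173,0.643,0.174,0.0854]'

```text
time_s: 9.55
eef_pos: [0.5225, 0.2765, 0.1905]
tcp_rot: [-89.9, -0.1, -105.4]
ft_force: [-0.2, 0.2, -0.3]
width: 1.005
```

```bash
python3 - <<'E'
from h import *
s=st();c=wristcal(ctrl.capture('wrist'),s);cv2.imwrite('pics/w5.png',c['pixels'])
import pickle;pickle.dump(c,open('w5.pkl','wb'))
a=np.deg2rad(-16);X=np.array([np.cos(a),np.sin(a)]);Y=np.array([-X[1],X[0]])
C=np.array([.5235,.2765]);pts=[np.r_[C+sx*.0025*X+sy*.018*Y,.092] for sx,sy in((1,1),(1,-1),(-1,-1),(-1,1))]
print(proj(pts,c))
cv2.imwrite('pics/w5c.png',cv2.resize(c['pixels'][130:330,180:340],None,fx=3.7,fy=3,interpolation=2))
E
```

```text
t 9.55 p [0.5225 0.2765 0.1905] rot [-8.9860e+01 -5.0000e-02 -1.0542e+02] j [16.5 28.6 73.3 -0.1 78.1 31.9] F [-0.2  0.2 -0.3] M [-0.    0.02 -0.05] w 1.005
[[261.82630605 174.73199687]
 [261.15692616 223.01780615]
 [254.24697594 222.95578364]
 [254.59655513 174.66198619]]
```

View pics/w5.png

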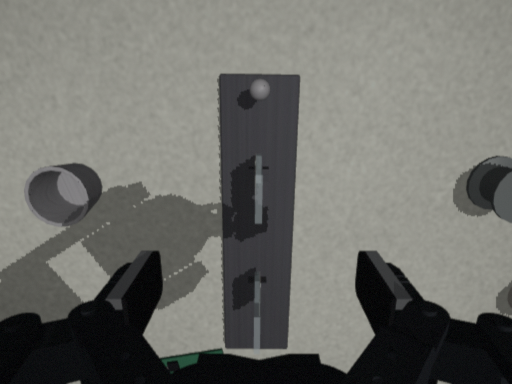

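View pics/w5c.png

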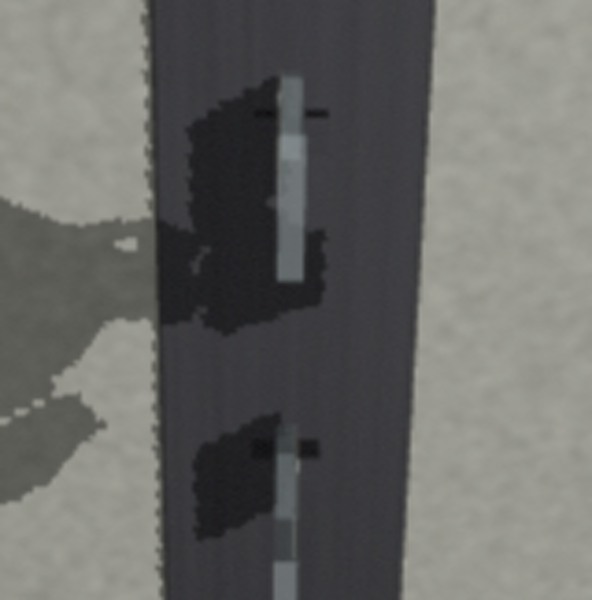

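```bash
python3 - <<'E'
from h import *
import pickle;c=pickle.load(open('w5.pkl','rb'));print(c['mtx'][0],c['mtx'][1])
t=unproj([(258.5,224),(258.5,176)],.092,c);print(t)
m=t[0]+ (t[1]-t[0])/np.linalg.norm(t[1]-t[0])*.018;print('ctr',m,np.degrees(np.arctan2(*(t[1]-t[0])[1::-1])))
# stage view check from w3
c=pickle.load(open('w3.pkl','rb'))
g=c['pixels'];m8=((g.min(2)>0));
print('pads', [proj([[0,0,0]],c)])
delta([m[0],m[1],.074],down(-105.5))
E
```

```text
[332.39286841   0.         258.44684682] [  0.         332.39286841 191.91161694]
[[0.51888494 0.25828089 0.092     ]
 [0.52840691 0.29285354 0.092     ]]
ctr [0.52366452 0.27563473 0.092     ] 74.60143175198809
pads [array([[-222.70678906, -613.53026767]])]
d [0.0009 0.1165 0.0014] w [-0.0027  0.0036  0.0013] deg 0.3
```

>>> step_arm --deltas '[0.001,0.06,0.0008,0,0,0,0.0854,0.001,0.1,0.0008,0,0,0,0.0854,0.001,0.1185,0.0008,-0.0027,0.0036,0.0013,0.06,0.001,0.1185,0.0008,-0.0027,0.0036,0.0013,0.03,0.001,0.1185,0.0008,-0.0027,0.0036,0.0013,0.02]'

```text
time_s: 10.22
eef_pos: [0.5229, 0.2774, 0.0729]
tcp_rot: [-89.9, 0.1, -105.4]
ft_force: [0.6, 0.5, 0.0]
width: 0.379
```

```bash
python3 - <<'E'
from h import *
s=st();c=wristcal(ctrl.capture('wrist'),s);cv2.imwrite('pics/w6.png',c['pixels'][100:384])
E
```

```text
t 10.225 p [0.5229 0.2774 0.0729] rot [-8.9940e+01  6.0000e-02 -1.0543e+02] j [16.5 36.  81.4  0.  62.5 31.9] F [0.6 0.5 0. ] M [-0.02  0.01  0.03] w 0.379
```

View pics/w6.png

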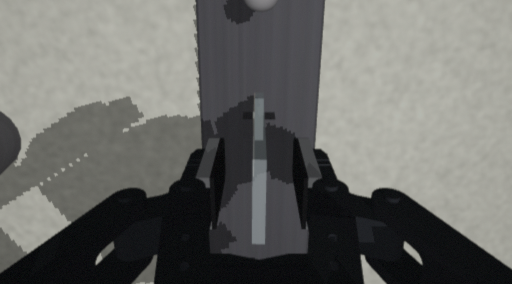

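>>> step_arm --deltas '[0.0015,0.001,0,0,0,0,0.012,0.0015,0.001,0,0,0,0,0.002,0.0015,0.001,0,0,0,0,0.002,0.0015,0.001,0,0,0,0,0.002,0.0015,0.001,0,0,0,0,0.002]'

```text
time_s: 10.9
eef_pos: [0.5221, 0.2759, 0.0715]
tcp_rot: [-90.0, 0.0, -105.5]
ft_force: [-1.9, -1.1, 6.3]
width: 0.055
```

```bash
python3 - <<'E'
from h import *
s=st()
E
```

```text
t 10.9 p [0.5221 0.2759 0.0715] rot [-9.0000e+01  4.0000e-02 -1.0548e+02] j [16.4 36.  81.7  0.  62.3 31.8] F [-1.9 -1.1  6.3] M [-0.25  0.26 -0.02] w 0.055
```

>>> step_arm --deltas '[0,-0.01,0,0,0,0,0.002,0,-0.03,0,0,0,0,0.002,0,-0.07,0,0,0,0,0.002,0,-0.12,0,0,0,0,0.002,0,-0.17,0,0,0,0,0.002]'

```text
time_s: 11.52
eef_pos: [0.5217, 0.2759, 0.2428]
tcp_rot: [-90.0, 0.0, -105.5]
ft_force: [0.9, 0.1, -0.4]
width: 0.049
```

```bash
python3 - <<'E'
from kin import *
s=st()
c=ctrl.capture('wrist');cv2.imwrite('pics/w7.png',c['pixels'])
c=ctrl.capture('side');cv2.imwrite('pics/s7.png',cv2.resize(c['pixels'][150:384,110:400],None,fx=2.5,fy=2.5))
az=40;d=np.array([np.cos(np.radians(az)),np.sin(np.radians(az)),0]);z=np.array([0,0,-1.])
rot=R.from_matrix(np.c_[np.cross(d,z),d,z])
mid=np.array([.45,-.05,.27])
p0,r0=pose();_,w=delta(mid,rot)
q=s['joints']
for k in range(1,13):
    t=k/12;q,e=ik(p0+(mid-p0)*t,r0*R.from_rotvec(w*t),q);print(q.round(0),round(e,2))
F=np.array([.569,-.082,.126])-.0595*d
for t in(.33,.66,1):
    q,e=ik(mid+(F-mid)*t,rot,q);print(q.round(0),round(e,2))
E
```

```text
t 11.525 p [0.5217 0.2759 0.2428] rot [-9.0050e+01  4.0000e-02 -1.0548e+02] j [16.4 26.2 68.4  0.1 85.4 31.8] F [ 0.9  0.1 -0.4] M [-0.04 -0.02  0.02] w 0.049
d [ 0.3341 -0.0249  0.0165] w [-0.8593  1.6469  1.6275] deg 141.5
[10. 23. 73.  9. 83. 32.] 0.0
[ 4. 21. 78. 18. 82. 32.] 0.0
[-3. 19. 83. 27. 81. 31.] 0.0
[-10.  18.  88.  35.  81.  30.] 0.0
[-17.  17.  93.  43.  81.  28.] 0.0
[-24.  17.  97.  51.  83.  27.] 0.0
[-31.  17. 102.  58.  85.  26.] 0.0
[-37.  18. 107.  64.  87.  26.] 0.0
[-43.  19. 111.  69.  89.  27.] 0.0
[-48.  21. 116.  74.  91.  28.] 0.0
[-53.  22. 120.  79.  93.  29.] 0.0
[-58.  24. 124.  83.  94.  32.] 0.0
[-56.  33. 122.  84.  93.  26.] 0.0
[-55.  41. 118.  85.  92.  22.] 0.0
[-54.  48. 112.  86.  92.  20.] 0.0
```

View pics/w7.png

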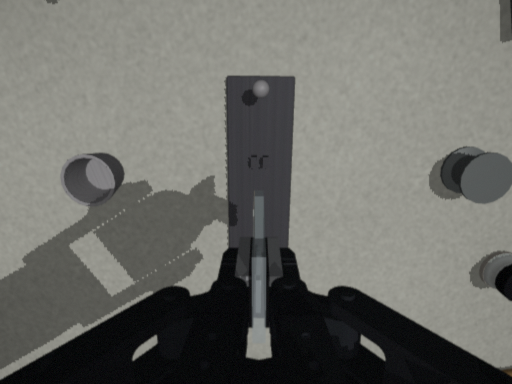

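View pics/s7.png

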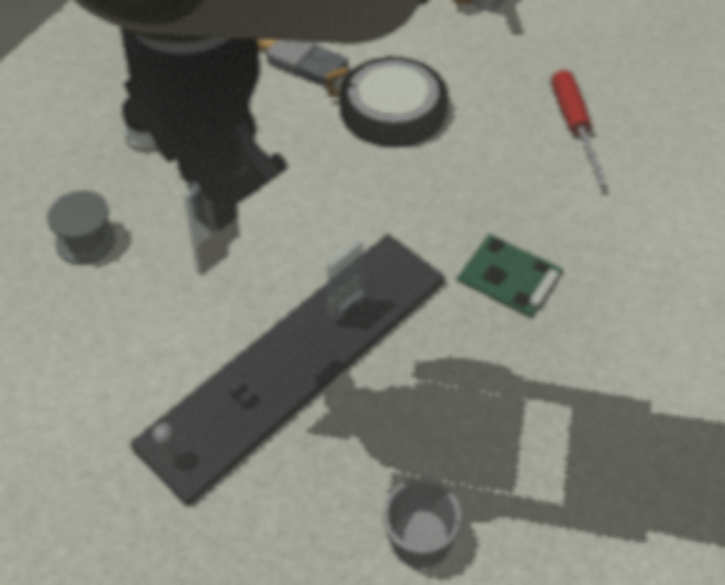

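>>> step_arm --deltas '[0.024,-0.0018,0.0012,-0.0614,0.1176,0.1163,0.002,0.048,-0.0036,0.0024,-0.1228,0.2353,0.2325,0.002,0.072,-0.0053,0.0035,-0.1841,0.3529,0.3488,0.002,0.0955,-0.0071,0.0047,-0.2455,0.4705,0.465,0.002,0.119,-0.0089,0.0059,-0.3069,0.5882,0.5813,0.002]'

```text
time_s: 12.25
eef_pos: [0.4958, 0.1588, 0.2498]
tcp_rot: [-118.5, 25.2, -147.2]
ft_force: [-0.3, 0.3, -0.9]
width: 0.048
```

```bash
cat > t.py <<'E'
from kin import *
s=st();az=40;d=np.array([np.cos(np.radians(az)),np.sin(np.radians(az)),0]);z=np.array([0,0,-1.])
rot=R.from_matrix(np.c_[np.cross(d,z),d,z])
delta(np.array([.45,-.05,.27]),rot)
E
python3 t.py
```

```text
t 12.25 p [0.4958 0.1588 0.2498] rot [-118.55   25.2  -147.21] j [-12.3  17.7  89.5  37.6  80.6  29.4] F [-0.3  0.3 -0.9] M [-0.35  0.01  0.  ] w 0.048
d [ 0.1286 -0.1448  0.0929] w [-0.5564  1.0466  1.0481] deg 90.7
```

>>> step_arm --deltas '[0.0143,-0.0161,0.0103,-0.0618,0.1163,0.1165,0.002,0.0286,-0.0322,0.0206,-0.1236,0.2326,0.2329,0.002,0.0429,-0.0483,0.031,-0.1855,0.3489,0.3494,0.002,0.0572,-0.0644,0.0413,-0.2473,0.4652,0.4658,0.002,0.0714,-0.0804,0.0516,-0.3091,0.5814,0.5823,0.002]'

```text
time_s: 12.88
eef_pos: [0.4709, 0.0426, 0.2614]
tcp_rot: [-159.1, 21.9, 161.4]
ft_force: [0.7, -0.4, -0.4]
width: 0.05
```

```bash
python3 t.py
```

```text
t 12.875 p [0.4709 0.0426 0.2614] rot [-159.06   21.87  161.4 ] j [-40.2  18.8 109.5  66.6  88.1  26.6] F [ 0.7 -0.4 -0.4] M [-0.49  0.28 -0.05] w 0.05
d [-0.0122 -0.0897  0.0297] w [-0.2477  0.4653  0.4657] deg 40.3
```

>>> step_arm --deltas '[-0.003,-0.0224,0.0074,-0.0619,0.1163,0.1164,0.002,-0.006,-0.0448,0.0148,-0.1238,0.2326,0.2328,0.002,-0.009,-0.0672,0.0222,-0.1858,0.349,0.3493,0.002,-0.0122,-0.0897,0.0297,-0.2477,0.4653,0.4657,0.002,-0.0122,-0.0897,0.0297,-0.2477,0.4653,0.4657,0.002]'

```text
time_s: 13.5
eef_pos: [0.4503, -0.0498, 0.2698]
tcp_rot: [-179.9, 0.1, 130.1]
ft_force: [-0.3, 0.8, 0.2]
width: 0.048
```

```bash
python3 t.py; python3 - <<'E'
from h import *
c=ctrl.capture('side');cv2.imwrite('pics/s8.png',cv2.resize(c['pixels'][60:334,110:450],None,fx=2.2,fy=2.2))
c=ctrl.capture('top');cv2.imwrite('pics/t8.png',cv2.resize(c['pixels'][90:290,100:390],None,fx=2.7,fy=2.7))
# stage refine
b=ctrl.search_frame(c,'stage');print(b[:2])
E
```

```text
t 13.5 p [ 0.4503 -0.0498  0.2698] rot [-1.7987e+02  9.0000e-02  1.3014e+02] j [-57.7  23.7 124.1  83.3  94.   31.9] F [-0.3  0.8  0.2] M [-0.37  0.45  0.  ] w 0.048
d [ 0.     -0.0004 -0.0002] w [-0.0023  0.0015  0.0024] deg 0.2
[{'rect': [0.4857, 0.4177, 0.5686, 0.5193], 'conf': 0.82}, {'rect': [0.4113, 0.5984, 0.4607, 0.6716], 'conf': 0.45}]
```

View pics/s8.png

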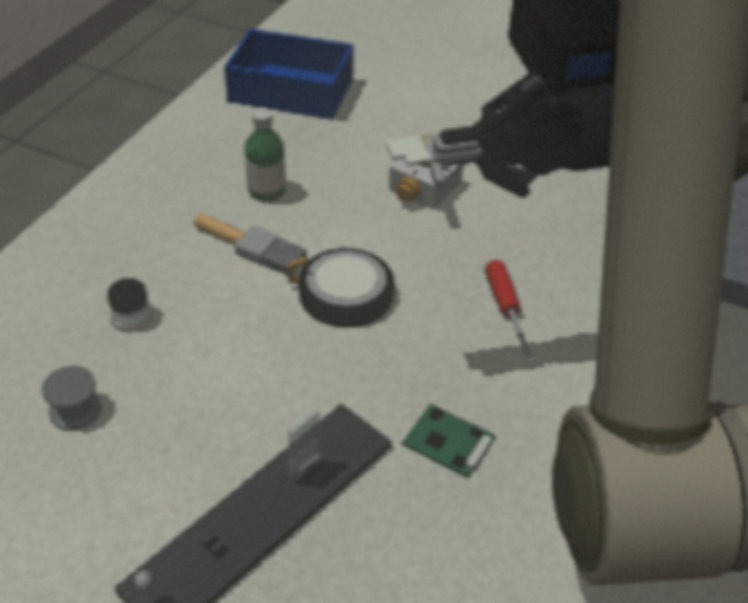

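View pics/t8.png

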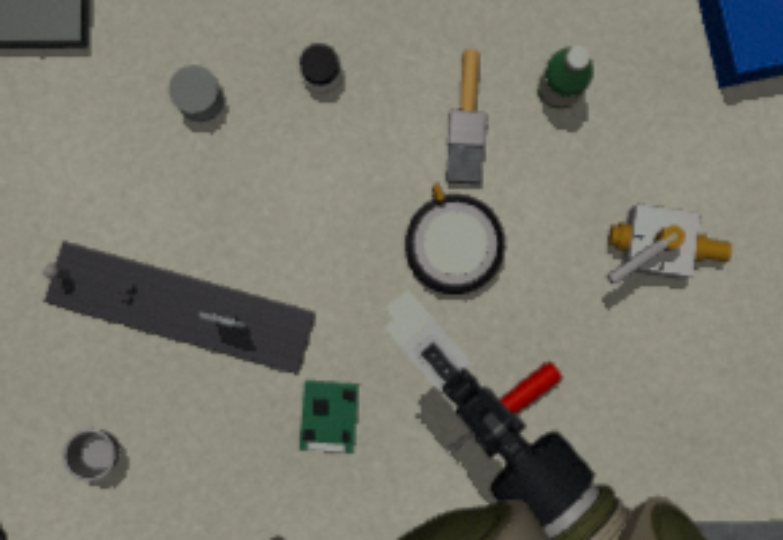

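```bash
python3 - <<'E'
from h import *
import pickle
def fit(c,guess,z,name):
    g=cv2.cvtColor(c['pixels'],cv2.COLOR_BGR2GRAY)
    # bright inner disc boundary / dark ring: use model: radii search, maximize radial gradient of outer ring
    from scipy.optimize import minimize
    from scipy.ndimage import map_coordinates
    a=np.linspace(0,2*np.pi,120,endpoint=False);gg=cv2.GaussianBlur(g,(0,0),1).astype(float)
    def samp(cx,cy,r):
        p=proj(np.c_[cx+r*np.cos(a),cy+r*np.sin(a),np.full(120,z)],c);return map_coordinates(gg,[p[:,1],p[:,0]],order=1)
    best=None
    for r in np.arange(.036,.05,.001):
        f=lambda v:-(np.median(samp(v[0],v[1],r-.003)-samp(v[0],v[1],r+.003)))
        for dx in np.arange(-.008,.0081,.001):
            for dy in np.arange(-.008,.0081,.001):
                q=f((guess[0]+dx,guess[1]+dy))
                if best is None or q<best[0]: best=(q,guess[0]+dx,guess[1]+dy,r)
    print(name,best)
c=pickle.load(open('w3.pkl','rb'));fit(c,(.569,-.082),.026,'wrist')
c=ctrl.capture('top');fit(c,(.569,-.082),.026,'top')
d=ctrl.capture('side');fit(d,(.569,-.082),.026,'side')
pickle.dump(c,open('t9.pkl','wb'))
cv2.imwrite('pics/t9c.png',cv2.resize(c['pixels'][190:250,230:310],None,fx=9,fy=9,interpolation=2))
cv2.imwrite('pics/s9c.png',cv2.resize(d['pixels'][110:150,270:350],None,fx=9,fy=9,interpolation=2))
E
```

```text
wrist (np.float64(-110.99910579493414), np.float64(0.575), np.float64(-0.081), np.float64(0.045000000000000005))
top (np.float64(-64.7665185358259), np.float64(0.572), np.float64(-0.08), np.float64(0.045000000000000005))
side (np.float64(-40.70479261829852), np.float64(0.573), np.float64(-0.08), np.float64(0.044000000000000004))
```

View pics/t9c.png

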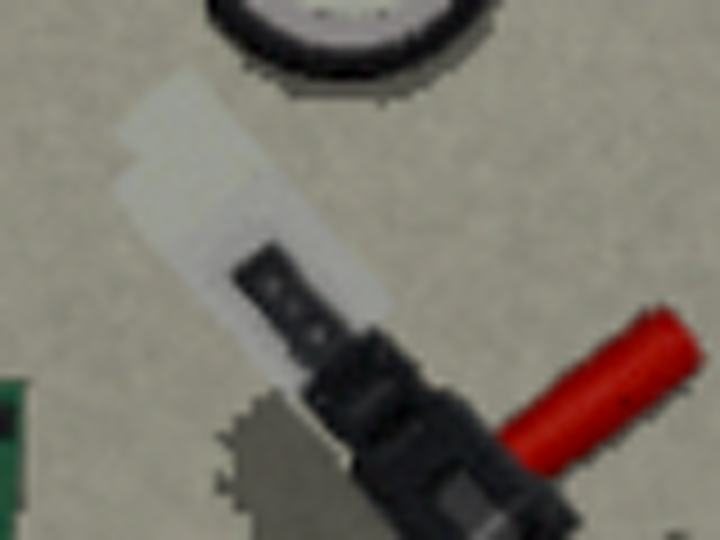

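View pics/s9c.png

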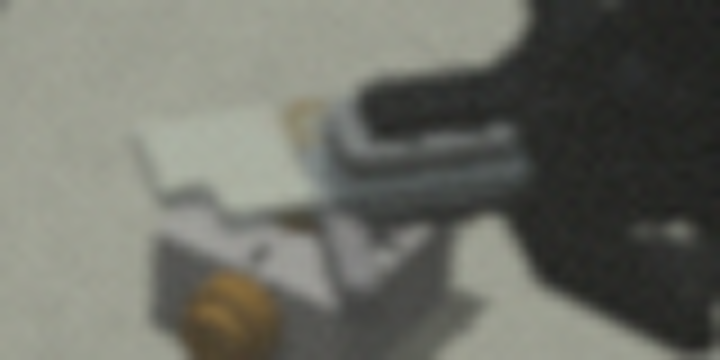

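```bash
sed -i 's/\[.45,-.05,.27\]/[.5274,-.1186,.126]/' t.py; python3 t.py
```

```text
t 13.75 p [ 0.4507 -0.0484  0.2704] rot [-179.83    0.32  130.39] j [-57.4  23.6 124.   83.3  94.   31.9] F [ 0.3 -0.4  0.2] M [-0.37  0.38 -0.  ] w 0.051
d [-0.1023  0.0133  0.1449] w [-0.0029  0.0056  0.0068] deg 0.5
```

>>> step_arm --deltas '[-0.03,0.004,0.04,0,0,0,0.002,-0.06,0.008,0.085,0,0,0,0.002,-0.09,0.012,0.125,-0.002,0.004,0.004,0.002,-0.1023,0.0133,0.144,-0.002,0.004,0.004,0.002,-0.1023,0.0133,0.144,-0.002,0.004,0.004,0.002]'

```text
time_s: 14.38
eef_pos: [0.5273, -0.1187, 0.1257]
tcp_rot: [-180.0, -0.1, 130.1]
ft_force: [-0.1, -0.3, -0.6]
width: 0.049
```

>>> step_arm --deltas '[0,0,0,0,0,0,0.002,0,0,0,0,0,0,0.002]'

```text
time_s: 14.62
eef_pos: [0.5267, -0.1186, 0.1275]
tcp_rot: [-180.0, 0.0, 130.1]
ft_force: [0.3, -0.1, -0.1]
width: 0.052
```

```bash
python3 t.py; python3 - <<'E'
from h import *
import pickle
c=ctrl.capture('top');e=ctrl.capture('side')
F=[.573,-.0803,.126];print(proj([F],c),proj([F],e))
pickle.dump((c,e),open('f.pkl','wb'))
cv2.imwrite('pics/t10.png',cv2.resize(c['pixels'][90:290,100:390],None,fx=2.7,fy=2.7))
cv2.imwrite('pics/t10c.png',cv2.resize(c['pixels'][150:230,230:330],None,fx=7,fy=7,interpolation=2))
cv2.imwrite('pics/s10.png',cv2.resize(e['pixels'][100:234,200:370],None,fx=4.4,fy=4.4,interpolation=2))
E
```

```text
t 14.625 p [ 0.5267 -0.1186  0.1275] rot [-1.8000e+02  3.0000e-02  1.3005e+02] j [-53.9  47.6 112.   86.3  91.4  20.4] F [ 0.3 -0.1 -0.1] M [-0.37  0.46 -0.04] w 0.052
d [-0.0005  0.0006  0.0015] w [-0.0001  0.0006  0.0009] deg 0.1
[[270.22805046 175.17679845]] [[267.52461782 154.88501349]]
```

View pics/t10.png

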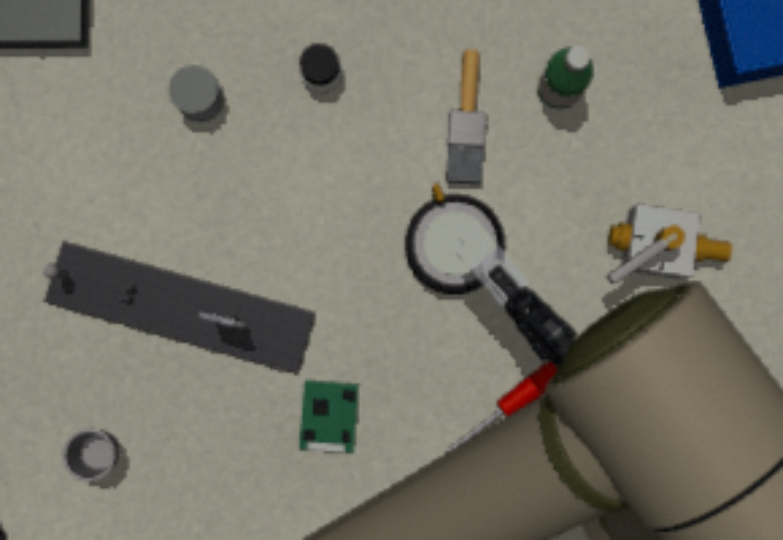

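View pics/t10c.png

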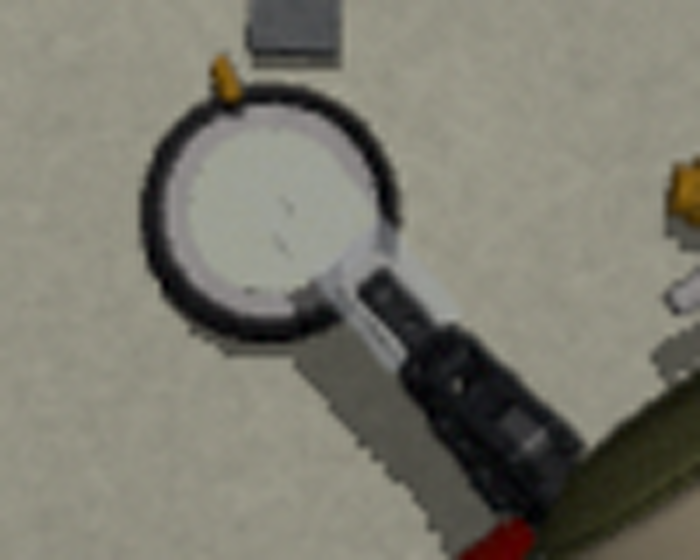

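View pics/s10.png

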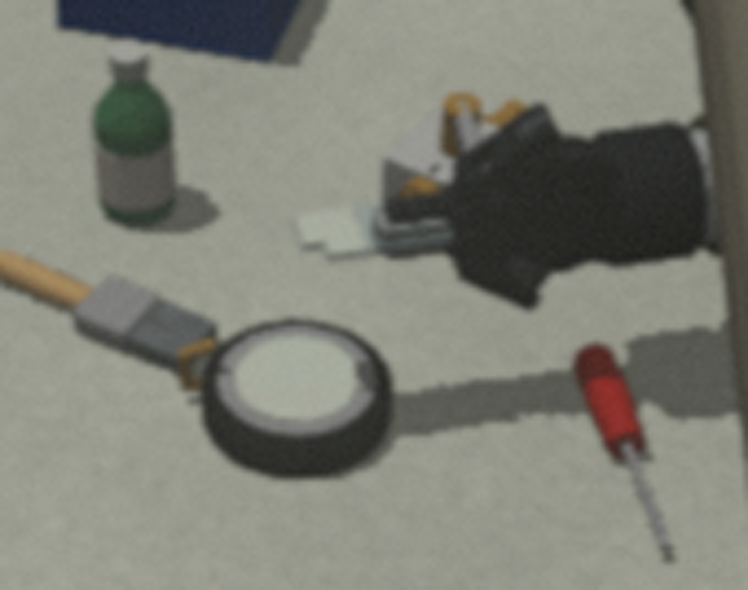

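```bash
python3 - <<'E'
from h import *
s=st();print(np.abs(s['joint_vel']).max());print(ctrl.finish_job());st()
E
```

```text
t 14.725 p [ 0.5267 -0.1189  0.1273] rot [-1.8000e+02  2.0000e-02  1.3003e+02] j [-53.9  47.6 111.9  86.3  91.4  20.4] F [-0.5 -0.8 -0.5] M [-0.31  0.36  0.01] w 0.048
0.3464513333999602
the job is handed in; nothing more can be done
None
the job is handed in; nothing more can be done
```

The job is done and handed in at 14.7 s, well inside the 45 s limit.

- **Valve:** I turned the lever first, by gripping it, with both slides still in the rack. The wrist picture afterwards read about 47° open, while the gripper's angle at release read about 45°. I left that 2° disagreement uncorrected. I did not measure the lever's angle again, but in the last top view it looks where I left it.
- **Slide:** The slide at the pin station was slide_b. Its label faced the rack's −x, with the notch at the bottom right seen from that side. I gripped it by its clear end and lifted it straight up.
- **Final hold:** The slide is level to within 0.1° by the tool pose, with the label up, confirmed by the notch side and the white coating in the top and side pictures. The middle of the frosted end works out within about 1 mm of the point above the stage centre at (0.573, −0.080), at 0.127 m height, about 10 cm above the stage top. The side picture agrees to about 2 mm. The first hand-picked stage centre, from the top picture, differed by about 4 mm in x. I used the circle fits instead; the three cameras agreed to 3 mm in x and 1 mm in y.
- **Rest of the bench:** In the final top view the other slide stands in its station and everything else looks unmoved. Force readings were near zero and the arm was practically still at hand-in.

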